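Two true turns of feed on a worn grinder slide, then clamp it

TASK

Using the crank knob on the handwheel of the small feed unit, feed the slide forward (wheel clockwise seen from above) by exactly two full turns that really move it: the screw is worn, so first take up the slack until you feel the wheel start to drive the slide, and count the two turns only from there, without overrunning. Then swing the clamp lever clockwise all the way over to lock the slide, gently, without forcing it into the rubber buffer of its stop. Leave the loose things around the unit alone and finish with the hand clear.

Things in the scene. Friction and masses are not known exactly. Their poses are not given: they have to be found in the camera images.
- feed_unit: Grey cast feed unit fixed on the bench: plate 120 (x) by 370 mm (y -170 to +200), 20 high. Origin on the bench under the slideway. z up; y runs along the slideway from the handwheel end (-y) to the clamp lever end (+y). At (0,-100): gearbox 100 x 110, 76 high, handwheel on top; slide in the middle, up to 98 high with its work holder; clamp boss at (0,165).
- wheel_hub (a point): Centre of the dark steel handwheel on its vertical axis, mid rim, 104 mm above the bench. Rim 108 mm outside diameter, top at 111 mm, three spokes; hub nut's top at 122 mm. Clockwise from above feeds the slide. It has lost motion: first it turns clockwise through an unknown slack of 0.5 to 3.6 rad with the slide still, then it drives the screw, 2.5 mm of slide per wheel turn.
- knob_mid (a point): Middle of the black upright crank knob on the wheel: 22 mm diameter, from 114 to 160 mm above the bench, this point at 141; 45 mm from the wheel's axis. It spins freely on its own axis, so a hand holding it can go round without turning. Along its path it takes about 1 N in the slack and about 10 N (0.45 N m) when driving the screw. Nothing springs back when let go.
- slide_mark (a point): White line on the edge of the slide's top, 72 mm above the bench; slide 90 x 80 x 22 mm with a steel work holder and a 12 mm round bar on it. It moves along the feed unit's +y as the screw is driven, 2.5 mm a turn, 5 mm in all wanted. An aluminium collar with one dark mark, under the wheel, turns with the screw.
- lever (a joint): Angle of the clamp lever in rad: 0 = unlocked, arm pointing to the feed unit's -x; grows clockwise seen from above, towards +y; fully over at 1.3, where it meets a stiff rubber buffer that yields about 1 mm at the knob for every 7 N and is spoilt beyond 1.37 (some 30 N). It starts at 0 to 0.25, needs about 3.5 N at the knob and stays where it is left.
- lever_pivot (a point): Point on the lever's vertical turning axis at the height of the middle of the lever's knob, 105 mm above the bench.
- lever_knob (a point): Middle of the black upright knob at the end of the clamp lever: 20 mm diameter, 44 mm high, from 81 to 125 mm above the bench, this point at 105 mm, 60 mm from the lever's turning axis. The knob does not spin on the lever; the lever's arm, 12 mm thick, lies at 85 mm above the bench.
- oil_can: Steel can, 54 mm diameter, 95 mm high, standing loose near the unit; origin under its centre. Leave alone.
- spare_wheel: Spare grey grinding wheel lying flat, 100 mm diameter, 20 mm thick; origin under its centre. Leave alone.
- brush: Bench brush lying loose, 170 mm long. Leave alone.
- parts_tray: Dark steel open tray, 120 x 90 x 40 mm, loose; origin under its centre. Leave alone.

How it is judged:
By the outcome, as a careful person would: the job done as asked, in the order asked, and still so for the second after the job is handed in, with the robot touching nothing.
It also fails if it takes over 72 s, if anything falls off the work surface, if the arm or the gripper's body presses on something with over 40 N, if the wrist force passes 120 N, or if a joint passes its speed limit or range.

ROBOT

A 6-joint arm with a two-finger parallel gripper is mounted at the origin on the work surface. World frame = base frame: x ahead of the robot, y to its left, z up, the work surface at z = 0. Lengths are in m, angles in rad, forces in N, time in s.
With the tool pointing down it reaches from about 0.275 to 1 m from the base axis. Payload 8.4 kg.
Tool frame: the origin (TCP) lies on the centre line of the jaws, within the pads' length; the fingertips stand 17 mm ahead of it and the grasp point (between the pads) lies 2 mm behind it (bot.tcp_to_tips is the y of the fingertips in the tool frame, in m); y points along the fingers, z is the direction in which the jaws open and shut, and the axes are right-handed (so a half turn about y gives the same grasp; the last joint's range is limited). The gripper opens to 85 mm and grips with 20 to 120 N. Pads are 22 mm wide; open, the fingers measure 114 mm over their backs; the gripper's body (76 mm by 85 mm) begins 54 mm behind the grasp point. The pads swing forward as they close: fully open they stand 13 mm farther back than shut.
Start: joints at [1.182, 0.353, 1.633, -0, 1.155, -0.002], TCP at [0.236, 0.579, 0.248] pointing down, gripper open.
Joint ranges: [-2.63, 2.63], [-0.92, 2.1], [0.06, 2.66], [-1.3, 4.44], [0, 2.69], [-3.02, 3.02]. Speed limits (rad/s): [2.22, 2.22, 2.79, 3.14, 3.14, 3.14].

INTERFACE

Orientations are given as a unit quaternion [x, y, z, w].
In Python, from workcell import bot, hand, kinematics, get_obs, vision, hand_in gives the robot as it stands. The module is installed in compiled form; this text tells all that it offers. Calls block until the motion is done:
- bot.reach(position, orientation): joint-space move of the TCP to a pose.
- bot.servo_line(position, ori=None, velocity=0.15): straight line of the TCP; ori=None keeps the orientation; velocity is the mean speed in m/s.
- bot.goto_joints(angles): joint-space move.
- hand.move_gripper(opening, strength=None): finger opening in m; strength is the grip in N (None keeps the last); returns when the fingers have stopped.
- bot.dwell(seconds).
- kinematics.solve_ik(position, orientation): joint angles nearest the present ones, or None.
- get_obs(): the state.
- vision.read_camera(name): name is "scene" or "top"; returns a dict with "frame" (420x560x3 uint8, red, green, blue), "intrinsics" (3x3 intrinsics, pixels), "view" (4x4, takes a point from world to camera coordinates). Camera axes: x right, y down, z forward; pixel columns grow to the right and rows downward; lengths in m; the calibration is good to about 2 mm. A picture is of the moment at which its call begins. There is no depth.
A pose or a line that the arm cannot do raises bot.IKError and nothing moves.
- hand_in(): hands the job in, once; it reports no verdict.
The state is a dict: "time_s": time; "joint_pos": joint angles; "joint_vel": joint speeds; "joint_efforts": joint torques, N m; "position": TCP position; "orientation": TCP orientation; "wrist_force": force on the tool from outside, world axes, zero at the start; "ft_torque": the same for the moment, N m; "gripper_width": finger opening in m.
Only numpy, scipy, OpenCV 4.12 (cv2) and the standard library are available. Lean on these libraries where they do the work, as an engineer would, in place of code of your own. Each camera call takes 0.05 s, during which the arm holds its last target.

## Working session

There is one attempt and no reset: what is moved stays moved. The work goes in short steps, each a Python script; the robot and the scene stay as the last script left them, time stands still between calls to the robot, and variables do not carry over. Pictures are saved under pics/ and viewed, and the job is handed in when it is done.

```bash
mkdir -p pics; ls; python3 - <<'E'
from workcell import bot, hand, kinematics, get_obs, vision
import cv2, numpy as np
o=get_obs(); print(o)
for n in ("scene","top"):
    r=vision.read_camera(n); cv2.imwrite(f"pics/{n}0.png",cv2.cvtColor(r["frame"],cv2.COLOR_RGB2BGR))
    print(n,r["intrinsics"].round(1).tolist(),np.array(r["view"]).round(4).tolist())
print(bot.tcp_to_tips)
E
```

```text
pics
{'time_s': 0.0, 'joint_pos': array([ 1.18159263e+00,  3.53631516e-01,  1.63413666e+00,  1.63302335e-06,
        1.15518848e+00, -2.40366428e-03]), 'joint_vel': array([-0.0007237 , -0.00064554, -0.0011617 , -0.00176225, -0.00171051,
       -0.00280245]), 'joint_efforts': array([ 7.36696547e-04, -6.05252981e+01, -3.42062545e+01,  2.97056170e-05,
        9.36709024e-03,  1.08424169e-05]), 'position': array([0.23559785, 0.57840901, 0.24757097]), 'orientation': array([ 0.69439651, -0.13599808,  0.13580939, -0.69345066]), 'wrist_force': array([-0.0046674 ,  0.11461757, -0.1975819 ]), 'ft_torque': array([-0.00184113, -0.03191502,  0.00378095]), 'gripper_width': 0.0855158461593965}
scene [[450.3, 0.0, 279.9], [0.0, 450.3, 202.3], [0.0, 0.0, 1.0]] [[-0.5353, 0.8447, -0.0027, 0.3144], [0.6376, 0.402, -0.6572, -0.297], [-0.554, -0.3535, -0.7537, 1.8227], [0.0, 0.0, 0.0, 1.0]]
top [[510.9, 0.0, 285.8], [0.0, 510.9, 216.9], [0.0, 0.0, 1.0]] [[-0.0278, -0.9996, -0.0095, 0.0352], [-0.9943, 0.0286, -0.1032, 0.6122], [0.1034, 0.0065, -0.9946, 1.6199], [0.0, 0.0, 0.0, 1.0]]
0.017
```

View pics/scene0.png

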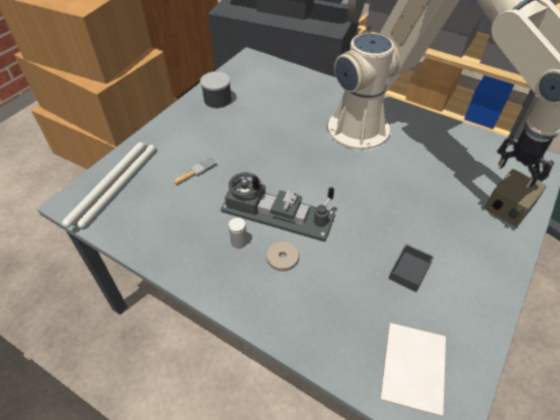

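View pics/top0.png

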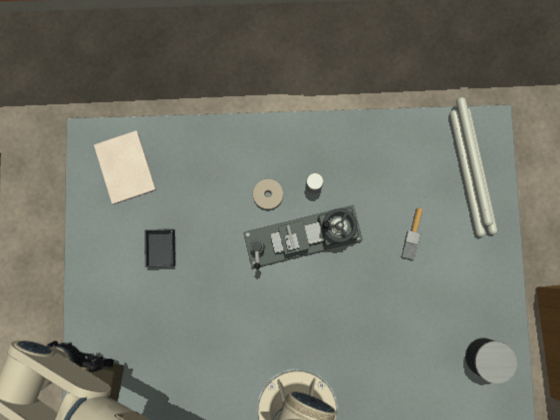

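```bash
python3 - <<'E'
import cv2, numpy as np
t=cv2.imread("pics/top0.png"); s=cv2.imread("pics/scene0.png")
a=cv2.resize(t[195:285,235:370],None,fx=5.9,fy=5.9,interpolation=cv2.INTER_CUBIC); cv2.imwrite("pics/topz.png",a)
a=cv2.resize(s[160:250,210:345],None,fx=5.9,fy=5.9,interpolation=cv2.INTER_CUBIC); cv2.imwrite("pics/scenez.png",a)
E
```

```text
(no output)
```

View pics/topz.png

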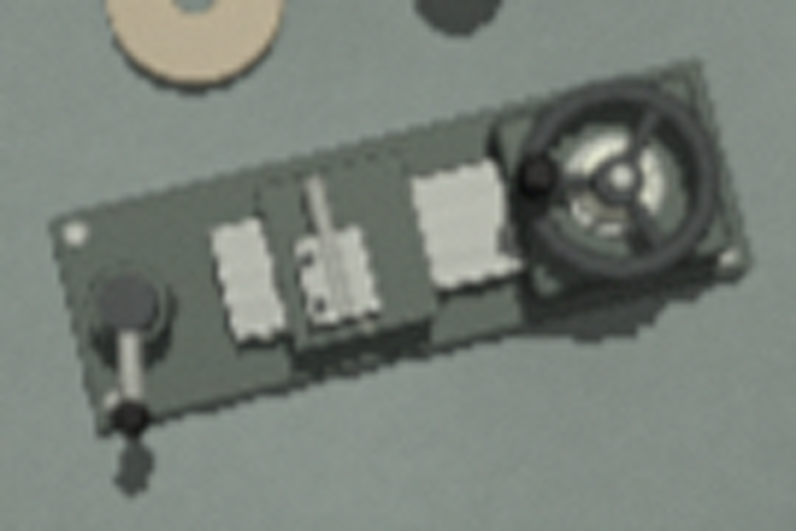

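View pics/scenez.png

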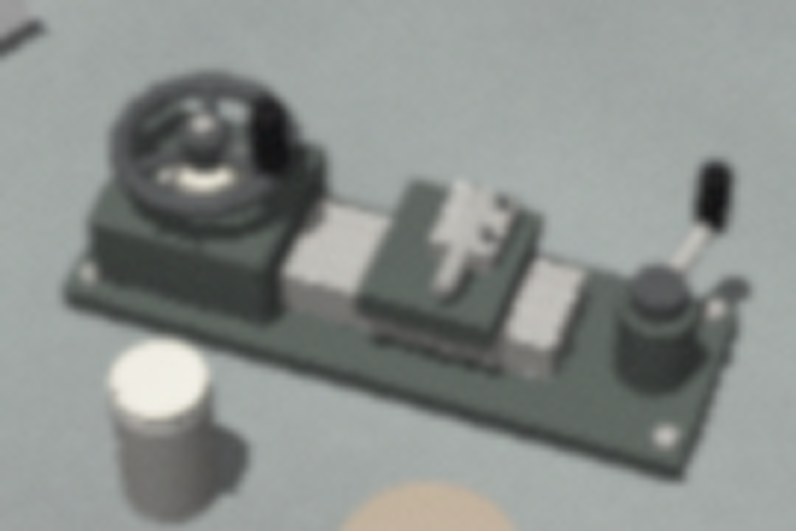

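```bash
cat > h.py <<'E'
import numpy as np, cv2
CAM={}
def cam(n):
    if n not in CAM:
        import json
        from workcell import vision
        r=vision.read_camera(n); CAM[n]=(np.array(r["intrinsics"]),np.array(r["view"]))
    return CAM[n]
def plane(n,px,z):
    K,V=cam(n); R=V[:3,:3]; t=V[:3,3]; c=-R.T@t
    d=R.T@np.linalg.inv(K)@np.array([px[0],px[1],1.]); s=(z-c[2])/d[2]
    return c+s*d
def proj(n,P):
    K,V=cam(n); p=K@(V[:3,:3]@np.array(P)+V[:3,3]); return p[:2]/p[2]
def tri(pt,ps):
    A=[];b=[]
    for n,px in (("top",pt),("scene",ps)):
        K,V=cam(n); R=V[:3,:3]; c=-R.T@V[:3,3]
        d=R.T@np.linalg.inv(K)@np.array([px[0],px[1],1.]); d/=np.linalg.norm(d)
        M=np.eye(3)-np.outer(d,d); A.append(M); b.append(M@c)
    A=np.vstack(A); b=np.hstack(b); x=np.linalg.lstsq(A,b,rcond=None)[0]
    return x, np.linalg.norm(A@x-b)
E
python3 - <<'E'
from h import *
T=lambda u,v:(235+(u+.5)/5.9-.5,195+(v+.5)/5.9-.5)
S=lambda u,v:(210+(u+.5)/5.9-.5,160+(v+.5)/5.9-.5)
np.set_printoptions(precision=4,suppress=True)
C=[plane("top",T(*p),.02) for p in [(50,217),(100,433),(750,268),(700,62)]]
# unit coords: lever end (+y=+.2) ; -x is robot side
U=np.array([[.06,.2],[-.06,.2],[-.06,-.17],[.06,-.17]])
W=np.array(C)[:,:2]; print(W)
um=U.mean(0); wm=W.mean(0); H=(U-um).T@(W-wm); a=np.arctan2(H[0,1]-H[1,0],H[0,0]+H[1,1])
R=np.array([[np.cos(a),-np.sin(a)],[np.sin(a),np.cos(a)]]); o=wm-R@um
print("yaw",a,"org",o,"res",(U@R.T+o-W)*1e3)
Cs=[plane("scene",S(*p),.02) for p in [(683,475),(65,290)]]; print("scene corners",Cs,"model",R@U[0]+o,R@U[3]+o)
print("hub model",R@[0,-.1]+o,"top",plane("top",T(622,178),.122),"scene",plane("scene",S(202,122),.122),"rimtop",plane("top",T(617,180),.111))
print("knob top",plane("top",T(538,177),.155),"scene mid",plane("scene",S(268,134),.137), tri(T(538,177),S(268,118)))
print("pivot model",R@[0,.165]+o,"top",plane("top",T(130,305),.09))
print("lknob top",plane("top",T(131,418),.115),"scene",plane("scene",S(714,195),.105))
# dark blob centroids
t=cv2.imread("pics/top0.png"); s=cv2.imread("pics/scene0.png")
for n,im,b in (("top",t,(195,285,235,370)),("scene",s,(160,250,210,345))):
    g=im[b[0]:b[1],b[2]:b[3]].max(2)
    m=(g<38).astype(np.uint8); k,l,st,ce=cv2.connectedComponentsWithStats(m)
    for i in range(1,k):
        if st[i,4]>6: print(n,st[i],ce[i]+[b[2],b[0]])
E
```

```text
[[ 0.571   0.158 ]
 [ 0.4519  0.1329]
 [ 0.5321 -0.2257]
 [ 0.6466 -0.203 ]]
yaw 0.21204013217912346 org [ 0.5536 -0.0491] res [[-0.9032  1.077 ]
 [ 0.8942  0.8966]
 [-1.3589 -2.2788]
 [ 1.368   0.3052]]
scene corners [array([0.5727, 0.1621, 0.02  ]), array([ 0.6462, -0.1995,  0.02  ])] model [0.5701 0.159 ] [ 0.648  -0.2027]
hub model [ 0.5746 -0.1469] top [ 0.5749 -0.1473  0.122 ] scene [ 0.5723 -0.1481  0.122 ] rimtop [ 0.5748 -0.1458  0.111 ]
knob top [ 0.5738 -0.1016  0.155 ] scene mid [ 0.5719 -0.1034  0.137 ] (array([ 0.5739, -0.1016,  0.1523]), np.float64(0.0003979961991363333))
pivot model [0.5188 0.1122] top [0.518  0.1104 0.09  ]
lknob top [0.4586 0.1095 0.115 ] scene [0.4554 0.1104 0.105 ]
top [87 27  7 13 40] [324.2 227.9]
top [20 70  5  4  8] [257.    266.375]
scene [43 18  6 12 53] [255.3774 183.7358]
scene [119  29   4   9  25] [330.6  193.04]
```

```bash
cat >> h.py <<'E'
from scipy.spatial.transform import Rotation as Rn
HUB=np.array([0.5742,-0.1473]); YAW=0.212; PIV=np.array([0.5185,0.1115])
def ori(ang):  # tool down, jaw (z) direction at world angle ang
    z=np.array([np.cos(ang),np.sin(ang),0]); y=np.array([0,0,-1.]); x=np.cross(y,z)
    return Rn.from_matrix(np.c_[x,y,z]).as_quat()
E
python3 - <<'E'
from h import *
from workcell import bot,hand,kinematics,get_obs
np.set_printoptions(precision=3,suppress=True)
o=get_obs(); print(Rn.from_quat(o["orientation"]).as_matrix())
for k in (0,np.pi): print("knob",kinematics.solve_ik([.5745,-.102,.145],ori(k)))
for lev in (.19,1.35):
    th=np.pi+YAW-lev; p=PIV+.06*np.array([np.cos(th),np.sin(th)])
    for k in (-np.pi/2,np.pi/2): print("lev",lev,k,kinematics.solve_ik([*p,.113],ori(th+k)))
print(get_obs()["time_s"])
E
```

```text
[[ 0.926 -0.     0.377]
 [-0.377 -0.001  0.926]
 [ 0.    -1.    -0.001]]
knob [-0.178  0.407  1.812 -0.     0.923 -0.178]
knob [-0.178  0.407  1.812 -0.     0.923  2.963]
lev 0.19 -1.5707963267948966 [ 0.233  0.306  2.07  -0.     0.765 -1.36 ]
lev 0.19 1.5707963267948966 [ 0.233  0.306  2.07  -0.     0.765  1.781]
lev 1.35 -1.5707963267948966 [ 0.322  0.369  1.968 -0.     0.804 -0.111]
lev 1.35 1.5707963267948966 None
0.2
```

```bash
python3 - <<'E'
from h import *
from workcell import bot,hand,kinematics,get_obs,vision
np.set_printoptions(precision=4,suppress=True)
hand.move_gripper(0.06,20)
K=np.array([.5745,-.1020])
bot.reach([*K,.20],ori(0)); print(get_obs()["time_s"])
bot.servo_line([*K,.145],velocity=.12)
o=get_obs(); print(o["time_s"],o["position"],o["wrist_force"])
im=[]
for n in ("scene","top"):
    f=cv2.cvtColor(vision.read_camera(n)["frame"],cv2.COLOR_RGB2BGR)
    f=f[150:230,200:300] if n=="scene" else f[185:265,280:380]
    im.append(cv2.resize(f,None,fx=4,fy=4,interpolation=cv2.INTER_CUBIC))
cv2.imwrite("pics/a1.png",np.hstack(im))
E
```

```text
3.2667
3.875 [ 0.5748 -0.1019  0.1452] [0.475  0.5622 0.6312]
```

View pics/a1.png

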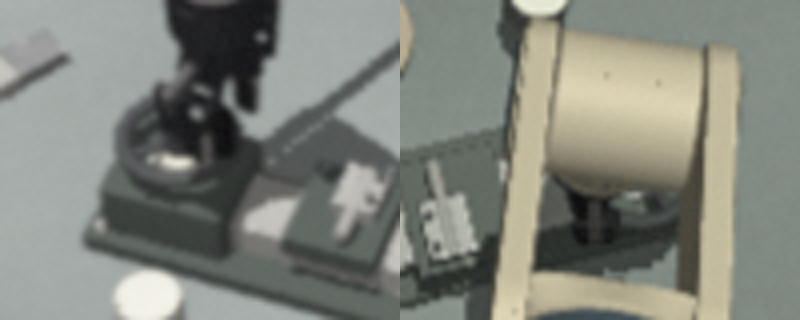

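The scene half shows the hand straddling the knob near scene pixel (252,182). In the top view the arm hides the wheel. No contact force, so I'll close on the knob.

```bash
python3 - <<'E'
from h import *
from workcell import bot,hand,kinematics,get_obs,vision
np.set_printoptions(precision=4,suppress=True)
hand.move_gripper(0.0,30)
o=get_obs(); print(o["time_s"],o["position"],o["wrist_force"],o["gripper_width"])
C=HUB.copy(); p=o["position"][:2]; d=p-C; print("r",np.linalg.norm(d),"ang",np.degrees(np.arctan2(d[1],d[0])))
a=np.arctan2(d[1],d[0])
for i in range(4):
    a-=np.radians(6)
    t=C+.045*np.array([np.cos(a),np.sin(a)])
    bot.servo_line([*t,.145],velocity=.05)
    o=get_obs(); f=o["wrist_force"]; rh=np.array([np.cos(a),np.sin(a)]); th=np.array([rh[1],-rh[0]])
    print(round(o["time_s"],3),np.degrees(a).round(1),"err",(o["position"][:2]-t)*1e3,"fr %.2f ft %.2f fz %.2f"%(f[:2]@rh,f[:2]@th,f[2]),o["gripper_width"])
E
```

```text
4.4 [ 0.5748 -0.102   0.1456] [-0.5803  1.8036  4.3671] 0.02113806025802888
r 0.04528730129536953 ang 89.17952724740715
4.65 83.2 err [0.891  0.1968] fr 3.24 ft -0.19 fz 6.66 0.020771734431645605
4.9 77.2 err [0.885  0.1785] fr 1.91 ft 1.57 fz 5.59 0.02081855502601464
5.15 71.2 err [0.9711 0.1289] fr 3.27 ft 1.26 fz 5.10 0.020829090901471142
5.4 65.2 err [1.0302 0.1054] fr 2.48 ft 0.65 fz 5.88 0.020928146979283937
```

```bash
python3 - <<'E'
from h import *
from workcell import bot,hand,kinematics,get_obs,vision
C=HUB.copy(); o=get_obs(); d=o["position"][:2]-C
a=np.radians(65.2)
for i in range(32):
    a-=np.radians(6)
    t=C+.045*np.array([np.cos(a),np.sin(a)])
    bot.servo_line([*t,.145],velocity=.05)
    o=get_obs(); f=o["wrist_force"]; d=o["position"][:2]-C; b=np.arctan2(d[1],d[0]); rh=np.array([np.cos(b),np.sin(b)]); th=np.array([rh[1],-rh[0]])
    fr,ft=f[:2]@rh,f[:2]@th
    print("%.2f cmd %.1f act %.1f r %.2f fr %.2f ft %.2f fz %.2f"%(o["time_s"],np.degrees(a),np.degrees(b),1e3*np.linalg.norm(d),fr,ft,f[2]))
    if ft<-5 or abs(fr)>25: break
E
```

```text
5.65 cmd 59.2 act 58.1 r 45.61 fr 2.54 ft 0.78 fz 5.88
5.90 cmd 53.2 act 52.2 r 45.63 fr 3.12 ft 0.42 fz 6.01
6.15 cmd 47.2 act 46.2 r 45.72 fr 3.67 ft 0.86 fz 6.24
6.40 cmd 41.2 act 40.2 r 45.76 fr 3.17 ft 1.56 fz 5.94
6.65 cmd 35.2 act 34.2 r 45.81 fr 2.61 ft 0.52 fz 5.89
6.90 cmd 29.2 act 28.3 r 45.84 fr 4.38 ft 1.42 fz 6.17
7.15 cmd 23.2 act 22.3 r 45.86 fr 3.90 ft 0.14 fz 5.21
7.40 cmd 17.2 act 16.3 r 45.89 fr 3.22 ft 0.88 fz 6.08
7.65 cmd 11.2 act 10.4 r 45.90 fr 3.76 ft 0.73 fz 6.10
7.90 cmd 5.2 act 4.4 r 45.89 fr 2.48 ft 1.60 fz 4.97
8.15 cmd -0.8 act -1.6 r 45.89 fr 2.72 ft 0.42 fz 5.24
8.40 cmd -6.8 act -7.5 r 45.87 fr 2.90 ft 0.91 fz 5.39
8.65 cmd -12.8 act -13.4 r 45.85 fr 2.67 ft 0.92 fz 5.66
8.90 cmd -18.8 act -19.4 r 45.79 fr 2.75 ft 0.79 fz 6.04
9.15 cmd -24.8 act -24.3 r 45.82 fr 2.65 ft -3.00 fz 5.11
9.40 cmd -30.8 act -29.4 r 45.77 fr 1.92 ft -6.23 fz 4.38
```

```bash
cat >> h.py <<'E'
def snap(name,box=(150,230,200,300),k=7):
    from workcell import vision
    f=cv2.cvtColor(vision.read_camera("scene")["frame"],cv2.COLOR_RGB2BGR)
    cv2.imwrite("pics/raw_"+name,f)
    cv2.imwrite("pics/"+name,cv2.resize(f[box[0]:box[1],box[2]:box[3]],None,fx=k,fy=k,interpolation=cv2.INTER_CUBIC))
E
python3 - <<'E'
from h import *
from workcell import get_obs,hand
snap("b1.png")
o=get_obs();print(o["time_s"],o["position"],o["wrist_force"],o["ft_torque"],o["gripper_width"])
print(o["joint_vel"])
E
```

```text
9.45 [ 0.61407287 -0.16978769  0.14561533] [4.50868797 4.05242152 5.54937637] [ 0.8455585  -0.7301666  -0.07236788] 0.02084707616992804
[ 0.00249121 -0.00043019 -0.00110712 -0.00103896  0.00142314  0.00112274]
```

View pics/b1.png

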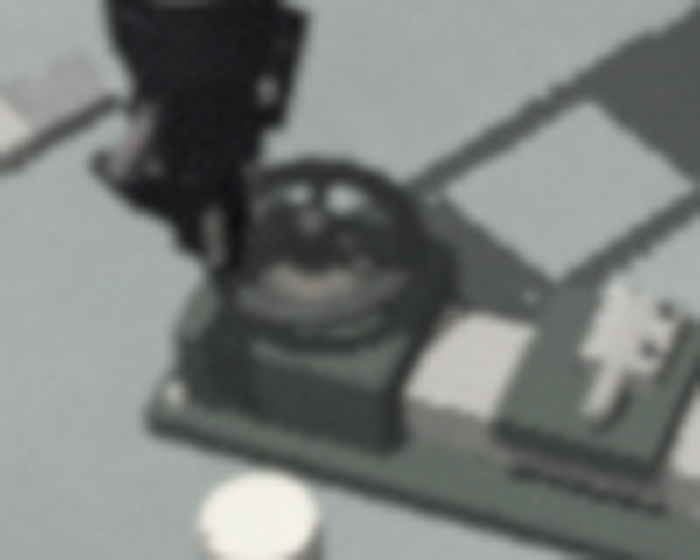

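```bash
cat >> h.py <<'E'
def step(a,C,r=.045,z=.145,vel=.05,show=True):
    from workcell import bot,get_obs
    t=C+r*np.array([np.cos(a),np.sin(a)])
    bot.servo_line([*t,z],velocity=vel)
    o=get_obs(); f=o["wrist_force"]; d=o["position"][:2]-C; b=np.arctan2(d[1],d[0]); rh=np.array([np.cos(b),np.sin(b)]); th=np.array([rh[1],-rh[0]])
    fr,ft=f[:2]@rh,f[:2]@th
    if show: print("%.2f cmd %.1f act %.1f r %.2f fr %.2f ft %.2f fz %.2f w %.1f"%(o["time_s"],np.degrees(a),np.degrees(b),1e3*np.linalg.norm(d),fr,ft,f[2],1e3*o["gripper_width"]))
    return b,fr,ft,o
E
python3 - <<'E'
from h import *
from workcell import get_obs,hand
hand.move_gripper(0.0,60)
o=get_obs();print(o["time_s"],o["position"],o["wrist_force"],o["gripper_width"])
for c in (-35,-39,-43,-47,-51,-55):
    b,fr,ft,o=step(np.radians(c),HUB)
    if abs(fr)>25 or ft<-20: break
E
```

```text
9.6667 [ 0.61414009 -0.16973812  0.14571446] [4.43078108 4.51920101 5.99763234] 0.02035389856560445
9.92 cmd -35.0 act -33.1 r 45.76 fr 1.33 ft -7.95 fz 5.84 w 20.0
10.17 cmd -39.0 act -37.0 r 45.74 fr 0.96 ft -7.71 fz 5.56 w 20.1
10.42 cmd -43.0 act -40.9 r 45.73 fr 1.44 ft -8.16 fz 5.03 w 19.9
10.67 cmd -47.0 act -44.8 r 45.70 fr 1.32 ft -8.39 fz 3.78 w 20.3
10.92 cmd -51.0 act -48.8 r 45.63 fr 0.36 ft -8.64 fz 3.56 w 20.1
11.17 cmd -55.0 act -52.7 r 45.56 fr -0.05 ft -7.05 fz 4.03 w 20.2
```

```bash
python3 - <<'E'
from h import *
bad=0
for c in range(-67,-260,-12):
    b,fr,ft,o=step(np.radians(c),HUB)
    bad=bad+1 if ft>-3 else 0
    if abs(fr)>25 or ft<-22 or bad>1: print("STOP");break
snap("c1.png")
E
```

```text
11.51 cmd -67.0 act -65.1 r 45.42 fr -0.28 ft -6.71 fz 4.35 w 20.3
11.85 cmd -79.0 act -77.0 r 45.27 fr -0.51 ft -6.09 fz 3.26 w 19.8
12.19 cmd -91.0 act -88.8 r 45.08 fr -1.74 ft -7.05 fz 2.71 w 20.4
12.53 cmd -103.0 act -100.7 r 44.89 fr -1.57 ft -6.60 fz 2.51 w 20.2
12.88 cmd -115.0 act -112.6 r 44.70 fr -1.94 ft -7.66 fz 2.56 w 20.5
13.22 cmd -127.0 act -124.6 r 44.55 fr -1.09 ft -5.88 fz 1.82 w 20.3
13.56 cmd -139.0 act -136.6 r 44.39 fr -1.68 ft -6.14 fz 2.17 w 20.0
13.90 cmd -151.0 act -148.8 r 44.28 fr -1.36 ft -6.68 fz 3.30 w 19.9
14.24 cmd -163.0 act -161.0 r 44.26 fr -1.52 ft -6.19 fz 3.36 w 20.1
14.58 cmd -175.0 act -173.2 r 44.31 fr -1.60 ft -6.02 fz 4.18 w 20.5
14.93 cmd -187.0 act 174.6 r 44.36 fr -1.85 ft -6.72 fz 6.22 w 20.1
15.27 cmd -199.0 act 162.5 r 44.46 fr -0.44 ft -6.76 fz 6.08 w 20.0
15.61 cmd -211.0 act 150.4 r 44.64 fr -1.10 ft -5.93 fz 8.55 w 20.5
15.95 cmd -223.0 act 138.5 r 44.79 fr -0.58 ft -5.93 fz 9.86 w 20.3
16.29 cmd -235.0 act 126.6 r 44.98 fr 0.88 ft -6.61 fz 11.37 w 19.8
16.63 cmd -247.0 act 114.8 r 45.13 fr -0.19 ft -5.35 fz 12.13 w 20.2
16.98 cmd -259.0 act 103.0 r 45.31 fr 1.98 ft -5.94 fz 13.57 w 20.1
```

View pics/c1.png

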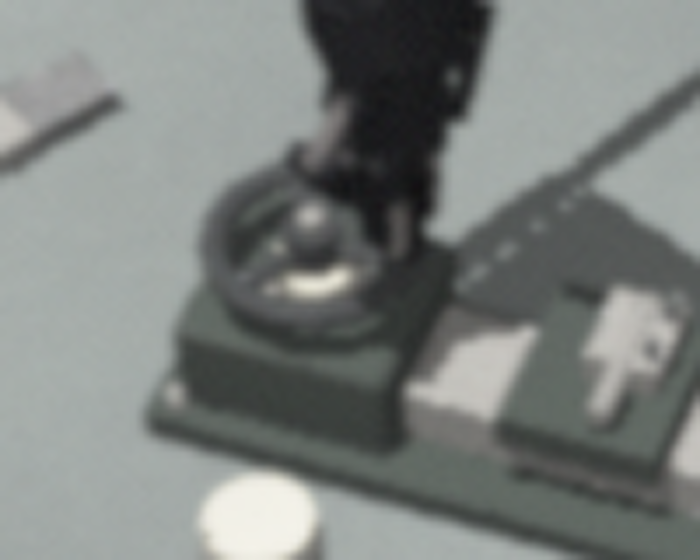

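The knob is still held and the wheel is driving at a steady load, about 6 to 7 N. In the scene crop the hand is at the right of the wheel with no contact elsewhere. Continuing.

```bash
python3 - <<'E'
from h import *
bad=0
print(np.array(__import__("workcell").get_obs()["position"]))
for c in range(-271,-632,-12):
    b,fr,ft,o=step(np.radians(c),HUB,show=(c%36==-271%36))
    bad=bad+1 if ft>-3 else 0
    if abs(fr)>25 or ft<-22 or bad>1 or abs(o["wrist_force"][2])>30: print("STOP",fr,ft,o["wrist_force"]);break
print(c,np.degrees(b),o["position"],o["time_s"])
E
```

```text
[ 0.5640303  -0.10316191  0.14527725]
17.37 cmd -271.0 act 91.0 r 45.41 fr 3.30 ft -6.61 fz 13.87 w 20.2
18.39 cmd -307.0 act 54.5 r 45.69 fr 5.32 ft -8.42 fz 12.99 w 19.7
19.42 cmd -343.0 act 18.3 r 45.89 fr 3.23 ft -6.30 fz 8.77 w 19.7
20.44 cmd -379.0 act -17.6 r 45.87 fr 2.20 ft -6.32 fz 6.10 w 20.0
21.47 cmd -415.0 act -53.3 r 45.58 fr 0.57 ft -6.42 fz 4.67 w 20.4
22.49 cmd -451.0 act -88.9 r 45.07 fr -1.81 ft -5.89 fz 3.32 w 20.0
23.52 cmd -487.0 act -124.6 r 44.54 fr -1.13 ft -5.77 fz 1.83 w 20.2
24.54 cmd -523.0 act -161.0 r 44.25 fr -1.29 ft -5.62 fz 2.57 w 20.3
25.57 cmd -559.0 act 162.5 r 44.48 fr -1.05 ft -5.51 fz 6.46 w 20.0
26.59 cmd -595.0 act 126.6 r 44.97 fr -0.03 ft -6.04 fz 11.05 w 20.2
27.62 cmd -631.0 act 91.0 r 45.40 fr 2.92 ft -6.47 fz 14.31 w 20.2
-631 90.97129499158143 [ 0.57343039 -0.10190554  0.14535397] 27.6167
```

```bash
python3 - <<'E'
from h import *
from workcell import bot,hand,get_obs,vision
for c in [-643,-655,-667,-679,-691,-703,-715,-723,-729]:
    b,fr,ft,o=step(np.radians(c),HUB)
bot.dwell(.1); o=get_obs(); d=o["position"][:2]-HUB; print(np.degrees(np.arctan2(d[1],d[0])),o["wrist_force"])
hand.move_gripper(.05); o=get_obs(); print(o["time_s"],o["position"],o["wrist_force"])
bot.servo_line([*o["position"][:2],.20],velocity=.2)
bot.reach([.46,.11,.20],ori(np.pi/2+YAW-.19)); o=get_obs(); print(o["time_s"],o["position"])
im=[]
for n,b in (("top",(195,285,235,370)),("scene",(160,250,210,345))):
    f=cv2.cvtColor(vision.read_camera(n)["frame"],cv2.COLOR_RGB2BGR); cv2.imwrite(f"pics/raw_d_{n}.png",f)
    cv2.imwrite(f"pics/d_{n}.png",cv2.resize(f[b[0]:b[1],b[2]:b[3]],None,fx=5.9,fy=5.9,interpolation=cv2.INTER_CUBIC))
E
```

```text
27.96 cmd -643.0 act 78.9 r 45.52 fr 3.68 ft -6.59 fz 13.62 w 20.0
28.30 cmd -655.0 act 66.7 r 45.60 fr 4.18 ft -6.29 fz 12.91 w 20.7
28.64 cmd -667.0 act 54.5 r 45.69 fr 5.44 ft -6.72 fz 12.32 w 19.9
28.98 cmd -679.0 act 42.4 r 45.77 fr 5.02 ft -6.97 fz 10.22 w 20.3
29.32 cmd -691.0 act 30.3 r 45.85 fr 3.97 ft -6.73 fz 9.12 w 20.0
29.67 cmd -703.0 act 18.2 r 45.90 fr 3.32 ft -7.29 fz 8.38 w 20.3
30.01 cmd -715.0 act 6.2 r 45.90 fr 4.10 ft -6.66 fz 7.13 w 20.0
30.28 cmd -723.0 act -1.6 r 45.92 fr 3.22 ft -7.85 fz 7.45 w 20.0
30.53 cmd -729.0 act -7.5 r 45.91 fr 2.51 ft -6.97 fz 6.67 w 20.3
-7.414691389918786 [4.11225287 6.51348409 7.79487975]
31.025 [ 0.61814913 -0.15445669  0.14455345] [-0.09284818 -0.30945483  0.774872  ]
32.625 [0.46037734 0.10968612 0.1997229 ]
```

View pics/d_top.png

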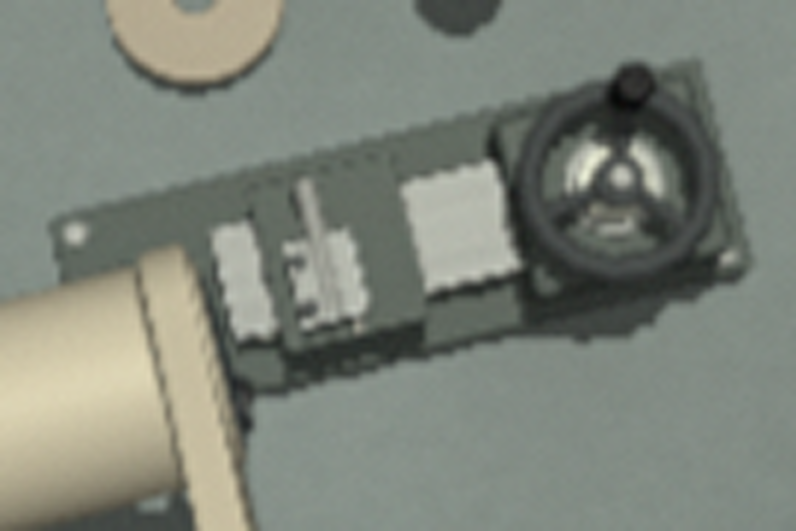

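View pics/d_scene.png

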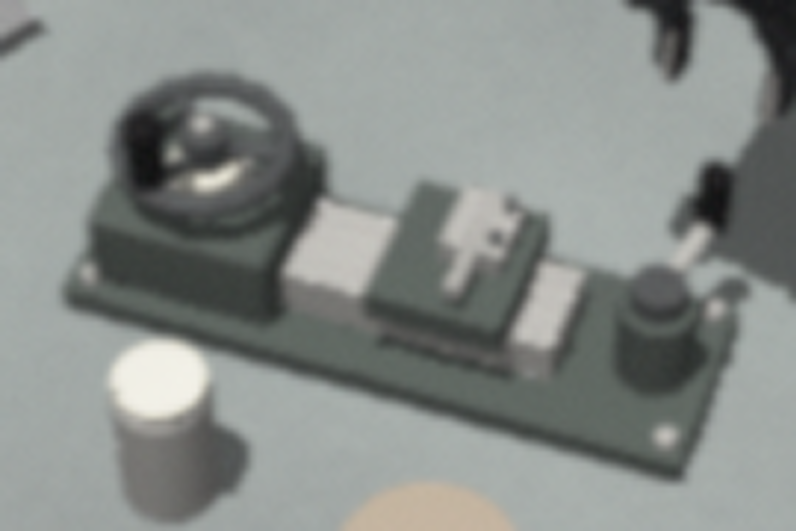

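```bash
python3 - <<'E'
from h import *
T=lambda u,v:(235+(u+.5)/5.9-.5,195+(v+.5)/5.9-.5)
H2=np.array([.5750,-.1471])
for nm,(u,v) in (("before",(538,177)),("now",(633,84))):
    p=plane("top",T(u,v),.155)[:2]
    for H in (HUB,H2): d=p-H; print(nm,p,np.linalg.norm(d),np.degrees(np.arctan2(d[1],d[0])))
def ce(f):
    g=cv2.imread(f)[195:285,320:370]; g=cv2.resize(g,None,fx=8,fy=8,interpolation=cv2.INTER_CUBIC).max(2)
    m=(g<40).astype(np.uint8); k,l,st,c=cv2.connectedComponentsWithStats(m)
    for i in range(1,k):
        if st[i,4]>300:
            q=(c[i]+.5)/8-.5+[320,195]; print(f,st[i],q,plane("top",q,.150))
ce("pics/top0.png"); ce("pics/raw_d_top.png")
# slide shift by phase correlation on the slide top (work holder) patch
a=cv2.cvtColor(cv2.imread("pics/top0.png"),cv2.COLOR_BGR2GRAY)[222:255,281:300].astype(np.float32)
b=cv2.cvtColor(cv2.imread("pics/raw_d_top.png"),cv2.COLOR_BGR2GRAY)[222:255,281:300].astype(np.float32)
(s,r)=cv2.phaseCorrelate(a,b,cv2.createHanningWindow(a.shape[::-1],cv2.CV_32F)); print("shift px",s,r)
p0=plane("top",(290,238),.085); p1=plane("top",(290+s[0],238+s[1]),.085); print("slide mm",(p1-p0)*1e3, "along y %.2f"%(1e3*np.dot((p1-p0)[:2],[-np.sin(YAW),np.cos(YAW)])))
E
```

```text
before [ 0.57376713 -0.10163799] 0.04566406020720548 90.54314605876624
before [ 0.57376713 -0.10163799] 0.045478722392565264 91.55341129902752
now [ 0.61970634 -0.15146299] 0.04569636453088483 -5.226959505298561
now [ 0.61970634 -0.15146299] 0.044918735287293746 -5.573972164476012
pics/top0.png [  14  214   59  127 2982] [324.22539403 228.21902247] [ 0.5634262  -0.09698554  0.15      ]
pics/top0.png [ 25 370  20  35 311] [323.84706592 242.86836817] [ 0.5196591  -0.09430103  0.15      ]
pics/top0.png [ 90 381  54  22 368] [334.07880435 243.20380435] [ 0.51779733 -0.12474181  0.15      ]
pics/raw_d_top.png [ 141  109   65   73 2293] [340.43226668 212.56762429] [ 0.60910777 -0.14722658  0.15      ]
pics/raw_d_top.png [ 12 255  17  49 368] [322.03396739 229.38111413] [ 0.5601291  -0.09031467  0.15      ]
shift px (-1.59199572611994, 0.6265360652153475) 1.0207968493302664
slide mm [-1.81194681  5.01185653  0.        ] along y 5.28
```

Knob top is at top-view pixel about (342,209). By image it stands at about -5°, by TCP at -7.4°, and the slide has shifted about 5 mm. That leaves roughly 14° to the two-turn mark. I'll regrip with the jaws along the path and finish.

```bash
python3 - <<'E'
from h import *
from workcell import bot,hand,get_obs,vision
q=ori(np.radians(83)); K=[.6196,-.1530]
bot.reach([*K,.20],q); bot.servo_line([*K,.145],velocity=.15)
hand.move_gripper(0,40)
o=get_obs(); d=o["position"][:2]-HUB; a=np.arctan2(d[1],d[0]); print(o["time_s"],np.degrees(a),np.linalg.norm(d),o["wrist_force"],o["gripper_width"])
c=a
for i in range(10):
    rem=np.radians(-22)-a
    if rem>-np.radians(.6): break
    c+=max(rem,-np.radians(6)) if i<4 else rem
    a,fr,ft,o=step(c,HUB,r=.0457)
    if ft<-25: break
bot.dwell(.1); o=get_obs(); d=o["position"][:2]-HUB; print(o["time_s"],np.degrees(np.arctan2(d[1],d[0])),o["wrist_force"])
E
```

```text
34.8333 -7.108429763093946 0.04663676342197173 [0.14108178 1.74967788 5.54172102] 0.020688216410117036
35.08 cmd -13.1 act -12.0 r 46.71 fr 0.91 ft -6.46 fz 6.53 w 20.4
35.33 cmd -19.1 act -17.5 r 46.69 fr 0.96 ft -7.39 fz 5.81 w 20.7
35.58 cmd -23.6 act -21.7 r 46.66 fr -0.49 ft -7.63 fz 5.22 w 20.4
35.6833 -21.6661075126944 [2.72771126 6.94819892 6.12197189]
```

```bash
python3 - <<'E'
from h import *
from workcell import bot,hand,get_obs,vision
hand.move_gripper(.05,20); o=get_obs(); bot.servo_line([*o["position"][:2],.20],velocity=.2)
th=np.pi+YAW-.19; K=[.4577,.1100]
bot.reach([*K,.19],ori(th-np.pi/2)); bot.servo_line([*K,.113],velocity=.15)
o=get_obs(); print(o["time_s"],o["position"],o["wrist_force"])
snap("e1.png",(160,240,270,370))
r=vision.read_camera("top")["frame"]; b=(195,285,235,370)
cv2.imwrite("pics/e1t.png",cv2.resize(cv2.cvtColor(r,cv2.COLOR_RGB2BGR)[b[0]:b[1],b[2]:b[3]],None,fx=5.9,fy=5.9,interpolation=cv2.INTER_CUBIC))
E
```

```text
38.375 [0.45835093 0.10971798 0.11328681] [0.41633668 0.74961126 0.06443872]
```

View pics/e1.png

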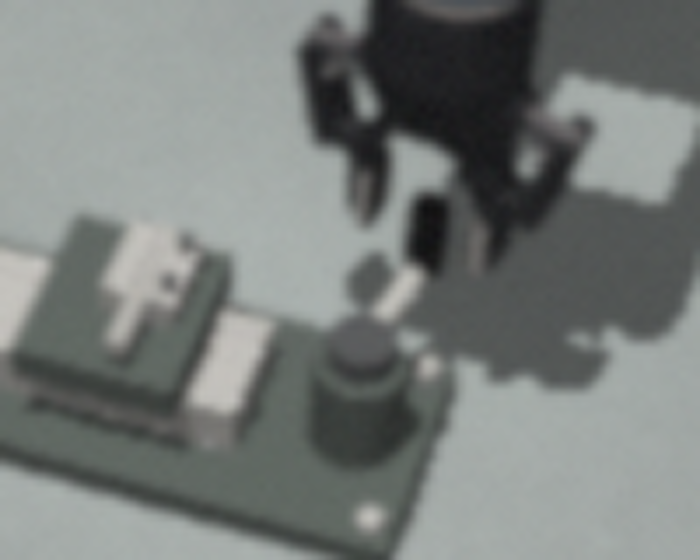

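View pics/e1t.png

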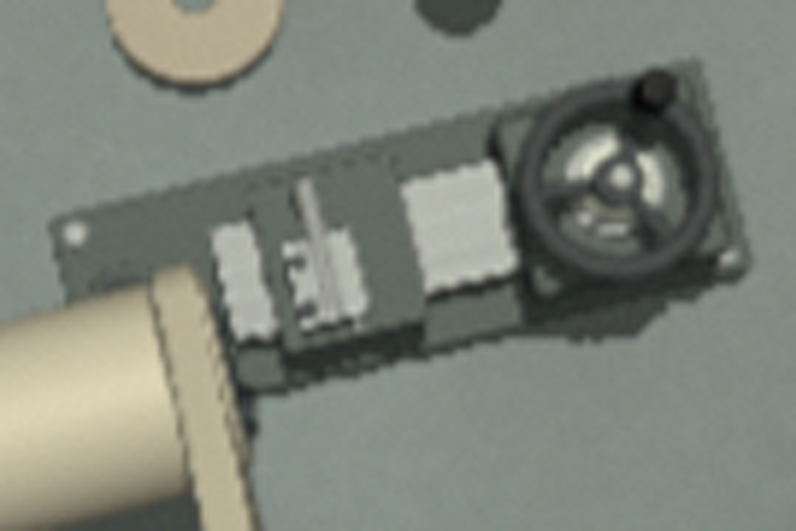

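The lever knob (scene pixel about (331,193)) stands midway between the open fingers. In the top view the wheel knob is now at about (346,210). I'll grip gently and swing the lever.

```bash
cat >> h.py <<'E'
def lstep(L,vel=.05,r=.06,z=.113):
    from workcell import bot,get_obs
    th=np.pi+YAW-L; t=PIV+r*np.array([np.cos(th),np.sin(th)])
    bot.servo_line([*t,z],ori(th-np.pi/2),velocity=vel)
    o=get_obs(); d=o["position"][:2]-PIV; b=np.arctan2(d[1],d[0]); Lm=(np.pi+YAW-b)%(2*np.pi)
    if Lm>4: Lm-=2*np.pi
    rh=np.array([np.cos(b),np.sin(b)]); tv=np.array([rh[1],-rh[0]]); f=o["wrist_force"]
    print("%.2f cmd %.3f act %.3f r %.1f fr %.2f ft %.2f fz %.2f w %.1f"%(o["time_s"],L,Lm,1e3*np.linalg.norm(d),f[:2]@rh,f[:2]@tv,f[2],1e3*o["gripper_width"]))
    return Lm,f[:2]@rh,f[:2]@tv
E
python3 - <<'E'
from h import *
from workcell import bot,hand,get_obs
hand.move_gripper(0,25)
o=get_obs(); d=o["position"][:2]-PIV; L=np.pi+YAW-np.arctan2(d[1],d[0])%(2*np.pi); r=np.linalg.norm(d)
print(o["time_s"],o["position"],L,r,o["wrist_force"],o["gripper_width"])
L0=L
for c in np.arange(L0+.08,1.1,.1):
    m,fr,ft=lstep(c)
    if ft<-12 or abs(fr)>25: print("STOP");break
E
```

```text
38.85 [0.45814299 0.11016196 0.11368591] 0.189834937737142 0.060371842003860164 [-1.85895307 -0.48969485  6.86442525] 0.0192843595883763
39.10 cmd 0.270 act 0.276 r 60.4 fr 4.39 ft 1.84 fz 9.04 w 18.8
39.37 cmd 0.370 act 0.378 r 60.3 fr 3.78 ft 1.95 fz 9.12 w 19.3
39.63 cmd 0.470 act 0.479 r 60.3 fr 3.50 ft 2.23 fz 8.93 w 19.1
39.90 cmd 0.570 act 0.580 r 60.3 fr 5.45 ft 1.42 fz 8.61 w 19.2
40.17 cmd 0.670 act 0.681 r 60.4 fr 4.25 ft 1.83 fz 7.94 w 18.7
40.43 cmd 0.770 act 0.782 r 60.3 fr 4.86 ft 1.25 fz 7.47 w 18.9
40.70 cmd 0.870 act 0.883 r 60.4 fr 3.46 ft 1.93 fz 7.90 w 19.0
40.97 cmd 0.970 act 0.984 r 60.4 fr 4.37 ft 1.19 fz 6.61 w 18.9
41.23 cmd 1.070 act 1.084 r 60.4 fr 4.84 ft 0.47 fz 7.26 w 19.1
```

```bash
python3 - <<'E'
from h import *
snap("f1.png",(150,230,270,370))
E
```

View pics/f1.png

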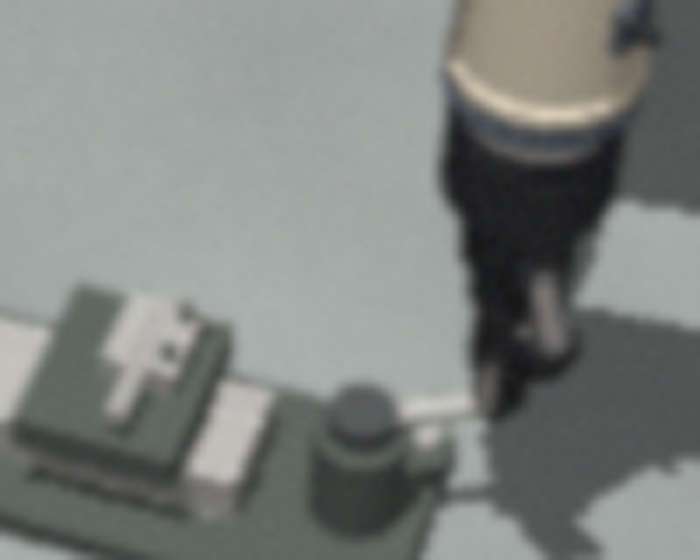

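The lever arm follows the hand, pointing to scene pixel about (338,207). Now small steps to the buffer.

```bash
python3 - <<'E'
from h import *
from workcell import bot,get_obs
base=[]
for c in list(np.arange(1.12,1.21,.04))+list(np.arange(1.22,1.40,.015)):
    m,fr,ft=lstep(c)
    if c<1.23: base.append(ft)
    if c>1.2 and (ft-np.mean(base)<-5 or m>1.345): print("STOP",np.mean(base));break
E
```

```text
41.53 cmd 1.120 act 1.130 r 60.4 fr 3.31 ft 0.78 fz 7.98 w 19.3
41.78 cmd 1.160 act 1.168 r 60.4 fr 4.74 ft 0.02 fz 7.44 w 19.1
42.03 cmd 1.200 act 1.208 r 60.4 fr 5.06 ft -0.20 fz 7.76 w 19.0
42.28 cmd 1.220 act 1.225 r 60.5 fr 4.42 ft -1.07 fz 8.18 w 19.1
42.53 cmd 1.235 act 1.239 r 60.5 fr 3.34 ft -1.45 fz 8.57 w 19.5
42.78 cmd 1.250 act 1.255 r 60.5 fr 3.44 ft -1.09 fz 8.23 w 19.1
43.03 cmd 1.265 act 1.269 r 60.5 fr 4.94 ft -1.25 fz 8.12 w 19.5
43.28 cmd 1.280 act 1.284 r 60.5 fr 3.73 ft -0.71 fz 7.48 w 19.3
43.53 cmd 1.295 act 1.299 r 60.5 fr 4.56 ft -1.77 fz 7.39 w 19.3
43.78 cmd 1.310 act 1.305 r 60.5 fr 4.48 ft -3.18 fz 9.78 w 19.1
44.03 cmd 1.325 act 1.306 r 60.4 fr 3.40 ft -6.16 fz 12.39 w 19.1
STOP -0.11621054383425317
```

```bash
python3 - <<'E'
from h import *
from workcell import bot,hand,get_obs,vision
lstep(1.313)
hand.move_gripper(.05); o=get_obs(); print(o["time_s"],o["position"],o["wrist_force"])
bot.servo_line([*o["position"][:2],.22],velocity=.2)
bot.goto_joints([1.182,0.353,1.633,0,1.155,0]); o=get_obs(); print(o["time_s"],o["position"],o["wrist_force"])
for n,b in (("top",(195,285,235,370)),("scene",(160,250,210,345))):
    f=cv2.cvtColor(vision.read_camera(n)["frame"],cv2.COLOR_RGB2BGR); cv2.imwrite(f"pics/raw_g_{n}.png",f)
    cv2.imwrite(f"pics/g_{n}.png",cv2.resize(f[b[0]:b[1],b[2]:b[3]],None,fx=5.9,fy=5.9,interpolation=cv2.INTER_CUBIC))
E
```

```text
44.28 cmd 1.313 act 1.305 r 60.3 fr 4.02 ft -4.59 fz 9.26 w 18.9
44.6833 [0.4913415  0.16494559 0.11287767] [-0.66214822  0.04833225 -0.37662474]
47.1417 [0.23651461 0.57856246 0.24828294] [-0.58677638  0.26212395 -1.0035225 ]
```

View pics/g_top.png

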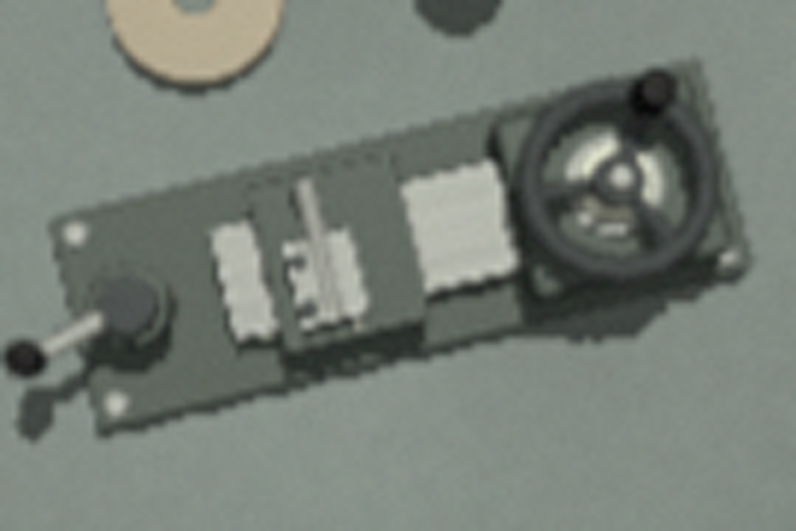

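View pics/raw_g_scene.png

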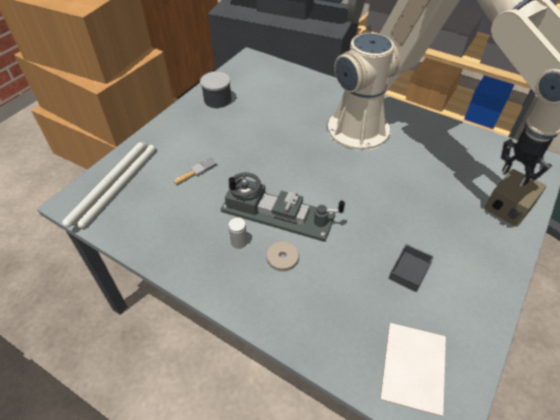

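```bash
python3 - <<'E'
from h import *
T=lambda u,v:(235+(u+.5)/5.9-.5,195+(v+.5)/5.9-.5)
p=plane("top",T(25,358),.118)[:2]; d=p-PIV; print("lever",p,np.linalg.norm(d),np.pi+YAW-np.arctan2(d[1],d[0]))
p=plane("top",T(655,90),.155)[:2]; d=p-HUB; print("knob",np.degrees(np.arctan2(d[1],d[0])))
A=cv2.cvtColor(cv2.imread("pics/top0.png"),cv2.COLOR_BGR2GRAY).astype(np.float32);B=cv2.cvtColor(cv2.imread("pics/raw_g_top.png"),cv2.COLOR_BGR2GRAY).astype(np.float32)
for r0,r1,c0,c1 in ((222,255,281,300),(224,254,283,299),(220,258,280,302),(195,225,258,282)):
    a,b=A[r0:r1,c0:c1],B[r0:r1,c0:c1]
    s,q=cv2.phaseCorrelate(a.copy(),b.copy(),cv2.createHanningWindow((c1-c0,r1-r0),cv2.CV_32F))
    z=.085; dd=plane("top",(290+s[0],238+s[1]),z)-plane("top",(290,238),z); print(s,"mm along y %.2f across %.2f"%(1e3*dd[:2]@[-np.sin(YAW),np.cos(YAW)],1e3*dd[:2]@[np.cos(YAW),np.sin(YAW)]))
E
```

```text
lever [0.49090565 0.16330653] 0.058697224974567946 1.2933771309522624
knob -19.820393391116074
(-1.2291808296981408, 0.5766772762371382) mm along y 4.15 across -0.83
(-0.9892810748089769, 0.3672993196569134) mm along y 3.27 across -0.38
(-1.353755018452686, 0.5691380349652455) mm along y 4.52 across -0.72
(-0.07080024858054301, 0.040337380508177034) mm along y 0.24 across -0.07
```

```bash
python3 - <<'E'
from h import *
A=cv2.imread("pics/top0.png",0).astype(np.float32)
for f in ("top","raw_d_top","raw_g_top"):
    B=cv2.imread(f"pics/{'top0' if f=='top' else f}.png",0).astype(np.float32)
    for r0,r1,c0,c1 in ((222,256,284,301),(225,252,284,299),(228,252,280,300)):
        M=np.eye(2,3,dtype=np.float32)
        # template patch from A, search in B larger region with same origin
        big=B[r0-8:r1+8,c0-8:c1+8]; M[:,2]=(7.,8.5)
        cc,M=cv2.findTransformECC(A[r0:r1,c0:c1].copy(),big.copy(),M,cv2.MOTION_TRANSLATION,(3,200,1e-5),None,3)
        s=M[:,2]-8; z=.088; dd=plane("top",(290+s[0],238+s[1]),z)-plane("top",(290,238),z)
        print(f,s,round(cc,4),"y %.2f x %.2f"%(1e3*dd[:2]@[-np.sin(YAW),np.cos(YAW)],1e3*dd[:2]@[np.cos(YAW),np.sin(YAW)]))
E
```

```text
top [ 0.00816345 -0.01221657] 0.9992 y -0.03 x 0.03
top [-0.05417299 -0.03170204] 0.9944 y 0.14 x 0.14
top [ 0.02414322 -0.09014082] 0.9934 y -0.14 x 0.25
raw_d_top [-1.4952455  0.3504343] 0.9881 y 4.77 x 0.05
raw_d_top [-1.560607    0.36268902] 0.9752 y 4.98 x 0.06
raw_d_top [-1.5083823  0.3212452] 0.9737 y 4.79 x 0.15
raw_g_top [-1.6335216   0.37518597] 0.9883 y 5.21 x 0.07
raw_g_top [-1.6746964   0.39076614] 0.974 y 5.35 x 0.06
raw_g_top [-1.6212726   0.33898258] 0.9719 y 5.15 x 0.18
```

```bash
python3 - <<'E'
from workcell import hand_in,get_obs
print(get_obs()["time_s"]); print(hand_in())
E
```

```text
47.3417
the job is handed in; nothing more can be done
None
```

The slide is fed forward by two driven turns and locked, and the job was handed in at 47.3 s with the hand back near its start pose.

**Feed**
- I gripped the wheel knob and turned it clockwise. The pull stayed near zero until about -20° on the wheel, then rose by 7–9 N as it began to drive.
- That rise was gradual, over about 10° of wheel, so the count could be off by roughly ±0.02 turn.
- I stopped about 12° short, let go and checked with the cameras. I then regripped and ended at -21.7°, two turns from a start taken at about -22°.
- The final picture puts the knob at -19.8°. The image method read 1–2° high in the two earlier comparisons.

**Slide travel:** matching the top-camera images gives 5.15–5.35 mm against 5.0 mm wanted, which is about as fine as that check can resolve. A coarser phase-correlation check gave 3.3–4.5 mm. I discounted it because the result changed with the image patch used.

**Lever:** I swung it from 0.19 to 1.305 rad and stopped at first contact with the buffer, about 5–6 N above its running load. After release the picture shows about 1.29 rad, well short of the 1.37 limit.

**Loose items:** the final scene view shows them where they stood at the start, judged by eye only.

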